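# Free the seized carton clamp and press it home

### The job

The black knob of the carton clamp on the packing bench has seized. Break it loose with a short firm counter-clockwise twist, then turn it on freely until its pusher meets the carton, and press the pusher snugly against the carton with about 10 N for a second, without denting or shifting the carton. Work the pusher by the knob alone, let go leaving it against the carton, and leave the tape measure, the cutter and the tape roll where they are.

Things in the scene. Friction and masses are not known exactly. Their poses are not given: they have to be found in the camera images.
- clamp: carton clamp bolted to the bench: aluminium foot 120 x 170 x 8 mm, grey gear housing 88 (its x) x 130 (its y) mm, top 47 mm above the bench. Origin on the knob's axis at bench height. Turning the knob drives the pusher out along the clamp's -y, towards the carton. Placed and turned differently every time.
- pusher: the moving part: a toothed steel bar and a round guide bar through the housing at 32 mm height (sticking out 40 mm behind it), carrying on a stiff rubber buffer (about 20 N per mm) an aluminium plate 140 mm wide (its x), 8 to 60 mm above the bench. Axes as the clamp's. It moves 25 mm per rad of knob, with about 2 N of friction once the knob is loose. Not to be pushed by hand.
- pusher_face (a point): middle of the plate's face that meets the carton, 35 mm above the bench; at the start 115 mm from the knob's axis along the clamp's -y.
- knob (a joint): angle of the knob in rad, growing counter-clockwise seen from above, which drives the pusher out 25 mm per rad; 0 at the start with the bar along the clamp's x, end stop at 2.5. Stiff at the start: 0.4 to 0.9 N m to break loose (grip the bar with 60 to 80 N), giving way between 0.2 and 0.5; free from 0.6 on (0.05 N m), and it stays where left. A press of 10 N takes 0.3 N m.
- knob_grip (a point): on the knob's axis, 87 mm above the bench; its x axis runs along the bar. The knob is black plastic: an upright bar 60 mm long, 14 mm thick, from 63 to 101 mm above the bench, on a hub 36 mm across. Grip the bar across its 14 mm from above; more than 1.3 rad or so takes a second grasp.
- carton: closed packed carton, brown cardboard, 180 mm (its x) x 140 mm (its y) x 70 mm high, about 6 kg, loose on the bench, square to the clamp (same axes); origin at the centre of its underside. The end that the pusher must meet is at y = +70 mm in its frame, at first 19 to 45 mm from the pusher. It dents above 20 N, and would slide under about 25 N or more.
- tape_measure: tape measure, rubber case 65 x 36 x 62 mm, origin under its centre; leave alone
- cutter: closed box cutter lying on the bench, 140 x 28 x 16 mm along its x, origin under its centre; leave alone
- tape_roll: roll of packing tape lying flat, 100 mm across, 48 mm high, origin under its centre; leave alone
There are look-alikes about, which are no part of the job. What is shaped like the carton but red is not meant.

How it is judged (in metres and radians):
On the way, in this order (a step that is already met when the one before it is completed fails the run):
1. the knob is broken loose (turned past 0.5 rad) (value of joint knob above 0.5 rad), for 0.05 s.
2. the pusher is pressed against the carton with at least 5 N (contact force between pusher and carton above 5 N), for 0.5 s.
At the end, for the whole second after the job is handed in: The knob is turned (past 0.5 rad), the pusher's face rests against the carton's end (gap at most 1.6 mm), the carton is within 4 mm of where it was, and the pusher is at rest (value of joint knob above 0.5 rad and y of pusher_face in the frame of carton between 0.067 and 0.0716 m and distance of carton from where it was at the start of the episode below 0.004 m and linear speed of pusher below 0.01 m/s); the robot touches nothing.
It fails at once if the pusher presses the carton with more than 20 N (contact force between pusher and carton above 20 N).
It fails at once if the carton is shifted more than 4 mm (distance of carton from where it was at the start of the episode above 0.004 m).
It fails at once if the pusher is pushed directly with more than 5 N instead of by the knob (contact force between pusher and the fingers above 5 N or contact force between pusher and the arm above 5 N).
It fails at once if the tape measure, the cutter or the tape roll is moved more than 15 mm (distance of any of tape_measure, cutter, tape_roll from where it was at the start of the episode above 0.015 m).
It also fails if it takes over 69 s, if anything falls off the work surface, if the arm or the gripper's body presses on something with over 40 N, if the wrist force passes 120 N, or if a joint passes its speed limit or range.

### The arm

A 6-joint arm with a two-finger parallel gripper is mounted at the origin on the work surface. World frame = base frame: x ahead of the robot, y to its left, z up, the work surface at z = 0. Lengths are in mm, angles in rad, forces in N, time in s.
With the tool pointing down it reaches from about 325 to 775 mm from the base axis. Payload 9.3 kg.
Tool frame: the origin (TCP) lies at the very end of the fingers, on their centre line; the grasp point (between the pads) lies 19 mm behind it; z points along the fingers, y is the direction in which the jaws open and shut (so a half turn about z gives the same grasp; the last joint's range is limited). The gripper opens to 85 mm and grips with 20 to 120 N. Pads are 22 mm wide; open, the fingers measure 114 mm over their backs; the gripper's body (76 mm by 85 mm) begins 54 mm behind the grasp point. The pads swing forward as they close: fully open they stand 13 mm farther back than shut.
Start: joints at [1.155, 0.259, 0.021, 1.334, 0, 1.418], TCP at [142.883, 531.113, 231.279] pointing down, gripper open.
Joint ranges: [-3.04, 3.04], [-0.91, 1.82], [-1.04, 1.36], [-1.92, 1.95], [-1.52, 1.45], [-3.14, 3.14]. Speed limits (rad/s): [2.22, 2.22, 2.79, 3.14, 3.14, 3.14].

### API

Orientations are given as a rotation vector (axis times angle).
In Python, from bench import bot gives the robot as it stands.
- The arm moves only by the shell command python3 -m creep 'ROWS'. ROWS is JSON, a list of rows, each an object with "gripper": the closure in counts, from 0 (fully open) to 255 (shut); "delta_pos": the shift along the tool's x, y, z in units of 30 mm (1.0 is 30 mm), a list of three; "turn": the turn, a rotation vector about the tool's x, y, z in rad, a list of three. A call has 1 to 12 rows; each row shifts and turns the commanded pose from where the row before left it, along the tool's axes as they then stand; what a row does not reach is not made up. A row lasts 1/10 s, in which the tool goes at most 50 mm and 8.59 degrees, less where a joint would pass 70% of its speed; a pose out of reach is approached as far as the arm can. A call is refused whole if a number of a shift passes 1 or a number of a turn 0.15, either way. A call with a gripper value outside its range is refused whole. The fingers move at their own pace and stop on an object; the grip force is fixed at half the most. Time passes only in rows, so rows that do not move let the fingers close. It gives the time, the measured TCP pose, the force and the opening at its end, in the units of the state.
- bot.sense(): the state, without advancing time (a new reading comes with each control period).
- bot.camera(name): name is "scene" or "top" or "wrist"; returns (picture, depth): 480x640x3 uint8, red, green, blue; 480x640 float32, mm along the optical axis (not along the pixel's ray), 0 where there is no reading.
- bot.calibration(name): a dict with "camera_matrix" (3x3 intrinsics, pixels), "D" ([k1, k2, p1, p2, k3] as OpenCV has them; the pictures are not rectified), "R" (3x3) and "t" (3): a world point X has camera coordinates R X + t. Camera axes: x right, y down, z forward; pixel columns grow to the right and rows downward; lengths in mm; the calibration is good to about 2 mm. A picture is of the moment at which its call begins: read the wrist's pose just before it. calibration takes no time and is no camera call; for the wrist camera it gives the pose at the moment of the call.
- bot.hand_in(): hands the job in, once; it reports no verdict.
The state is a dict: "time_s": time; "joint_pos": joint angles; "qvel": joint speeds; "joint_efforts": joint torques, N m; "tcp_pos": TCP position; "tcp_rot": TCP orientation; "wrist_force": force on the tool from outside, world axes, zero at the start; "torque": the same for the moment, N m; "gripper_width": finger opening in mm.
Only numpy, scipy, OpenCV 4.12 (cv2) and the standard library are available. Lean on these libraries where they do the work, as an engineer would, in place of code of your own. Each camera call takes 0.05 s, during which the arm holds its last target. There are 200 camera calls.

## Working session

There is one attempt and no reset: what is moved stays moved. The work goes in short steps, Python scripts to look and compute and a shell command to move; the robot and the scene stay as the last step left them, time stands still between calls to the robot, and variables do not carry over. Pictures are saved under pics/ and viewed, about 8 in all and at most 12, crops included, and the job is handed in when it is done.

```bash
mkdir -p pics; ls; python3 - <<'E'
from bench import bot
import cv2,numpy as np
s=bot.sense();print(s)
for n in("scene","top"):
    p,d=bot.camera(n);cv2.imwrite(f"pics/{n}0.png",p[:,:,::-1]);np.save(f"pics/{n}0.npy",d)
    c=bot.calibration(n);print(n,c)
E
```

```text
pics
{'time_s': 0.0, 'joint_pos': array([ 1.15543264e+00,  2.59202367e-01,  2.07313643e-02,  1.33369470e+00,
       -6.75803368e-06,  1.41817512e+00]), 'qvel': array([ 5.95284156e-04,  2.02497512e-05,  2.07589354e-04,  1.50689952e-03,
       -8.92489687e-04, -2.37483083e-03]), 'joint_efforts': array([-1.39650354e-03, -5.55646348e+01,  3.44524670e+01,  1.39965001e-02,
       -2.29781581e-04,  5.78549560e-06]), 'tcp_pos': array([142.75017893, 530.85012755, 230.64867691]), 'tcp_rot': array([-4.11479305e-01, -3.11414756e+00,  2.06757176e-03]), 'wrist_force': array([0.33432384, 0.08369083, 0.51842334]), 'torque': array([ 0.02621122, -0.02009215, -0.05524749]), 'gripper_width': 85.79982626349893}
scene {'camera_matrix': array([[476.35603306,   0.        , 318.367151  ],
       [  0.        , 476.35603306, 242.60762457],
       [  0.        ,   0.        ,   1.        ]]), 'D': array([-0.05238347,  0.        ,  0.        ,  0.        ,  0.        ]), 'R': array([[-0.67726072,  0.73571929, -0.00592003],
       [ 0.49809998,  0.45257047, -0.73964611],
       [-0.54149268, -0.50388203, -0.67296997]]), 't': array([ 341.72846358, -209.31931387, 1439.96967423])}
top {'camera_matrix': array([[580.55318649,   0.        , 325.61282761],
       [  0.        , 580.55318649, 242.7014627 ],
       [  0.        ,   0.        ,   1.        ]]), 'D': array([-0.03939845,  0.        ,  0.        ,  0.        ,  0.        ]), 'R': array([[-0.02031254, -0.99973731, -0.01061663],
       [-0.99578716,  0.0211797 , -0.08921524],
       [ 0.08941666,  0.00875972, -0.99595579]]), 't': array([  32.23445663,  508.94835636, 1255.84744596])}
```

View pics/top0.png

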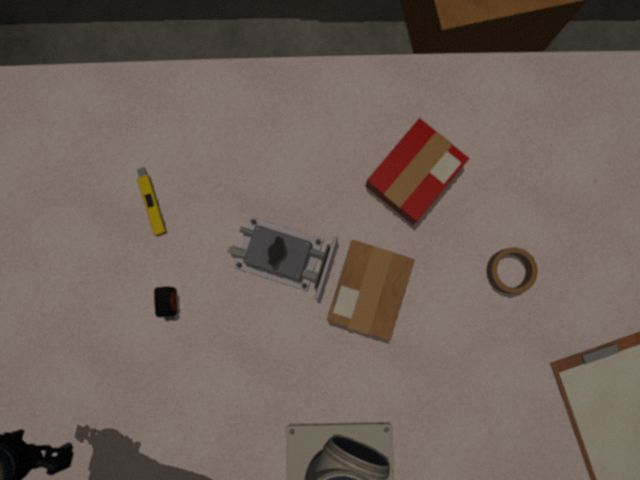

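View pics/scene0.png

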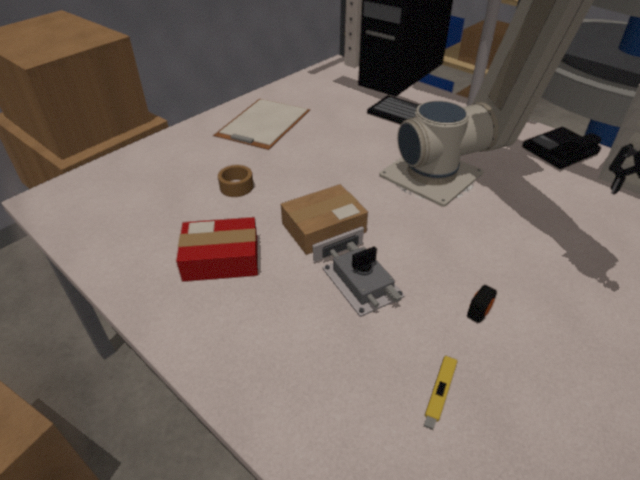

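The top view shows the knob at about (277,251), the clamp plate at (327,268), the carton at (371,290), and the red decoy at (418,172). The scene view agrees. The pusher moves right and slightly down in the top image. Next I'll measure them.

```bash
cat > h.py <<'E'
from bench import bot
import cv2,numpy as np
def cast(c,uv,z):
    uv=np.asarray(uv,float).reshape(-1,1,2)
    n=cv2.undistortPoints(uv,c["camera_matrix"],c["D"]).reshape(-1,2)
    d=np.c_[n,np.ones(len(n))]@c["R"]; o=-c["R"].T@c["t"]
    return o+d*((z-o[2])/d[:,2])[:,None]
def big(m,box=None):
    m=m.astype(np.uint8)
    if box is not None:
        k=np.zeros_like(m);x0,y0,x1,y1=box;k[y0:y1,x0:x1]=1;m=m*k
    cs,_=cv2.findContours(m,cv2.RETR_EXTERNAL,cv2.CHAIN_APPROX_NONE)
    return max(cs,key=cv2.contourArea)
def rect(P):
    (cx,cy),(w,h),a=cv2.minAreaRect(P[:,:2].astype(np.float32))
    if w<h:w,h,a=h,w,a-90
    return np.array([cx,cy]),w,h,np.radians(a)   # a: direction of long side
E
python3 - <<'E'
from h import *
p=cv2.imread("pics/top0.png");hsv=cv2.cvtColor(p,cv2.COLOR_BGR2HSV);c=bot.calibration("top")
H,S,V=cv2.split(hsv)
for n,m,box,z in[("carton",(S>90)&(H>8)&(H<25),(320,232,425,350),70),("knob",V<60,(255,230,300,270),101),("housing",(V<125)&(S<60),(240,220,318,285),47)]:
    k=big(m,box);r=rect(cast(c,k.reshape(-1,2),z));print(n,cv2.boundingRect(k),cv2.contourArea(k),r)
print(cast(c,[[277,251]],101),V[251,270:285],V[225:280,277])
E
```

```text
carton (327, 240, 87, 100) 5486.0 (array([404.17703247, -70.89025879]), 180.9548797607422, 138.6638946533203, np.float64(-0.3255119216118236))
knob (267, 236, 22, 34) 448.5 (array([483.82644653, 123.47768402]), 64.3762435913086, 43.261993408203125, np.float64(-0.6450979103240574))
housing (240, 220, 78, 65) 4109.0 (array([489.74743652, 124.045578  ]), 167.4477081298828, 138.7560577392578, np.float64(1.5505531067169862))
[[487.4140722  121.79667698 101.        ]] [32 31 32 31 33 34 29 27 30 29 26 28 32 30 32] [121 122 119 121 117 107  87  69  68  68  63  51  38  30  29  28  29  31
  33  33  32  32  32  32  30  30  27  32  28  29  31  31  28  25  29  29
  34  38  42  42  46  41  49  49  54  61  64  61  54  58  69  88 106 121
 122]
```

```bash
cat >> h.py <<'E'
from scipy.spatial.transform import Rotation as Ro
def plan(P,xang):
    """print delta (units of 30 mm, tool axes) to TCP P and turn about tool z so tool x lies along xang (mod pi)"""
    s=bot.sense();R=Ro.from_rotvec(s["tcp_rot"]).as_matrix()
    d=R.T@(np.array(P)-s["tcp_pos"])/30
    cur=np.arctan2(R[1,0],R[0,0]); dz=xang-cur
    dz=(dz+np.pi/2)%np.pi-np.pi/2
    print("t",s["time_s"],"tcp",s["tcp_pos"],"yaw",cur,"q",s["joint_pos"].round(3),"w",s["gripper_width"])
    print("tilt",R[:,2].round(4),"delta",d.round(3),"turn z (tool)",-dz,"F",s["wrist_force"].round(2),"T",s["torque"].round(3))
E
python3 - <<'E'
from h import *
plan([485,122,180],-0.3255)
E
```

```text
t 0.1 tcp [142.78614174 530.85839971 230.72874497] yaw 2.878763724446976 q [ 1.155  0.259  0.021  1.334 -0.     1.418] w 85.69180262644764
tilt [-5.0e-04 -1.1e-03 -1.0e+00] delta [-14.557 -10.195   1.701] turn z (tool) 0.06267107085718271 F [0.03 0.23 0.1 ] T [-0.016 -0.011  0.001]
```

```bash
python3 -m creep '[{"gripper":0,"delta_pos":[-0.95,-0.66,0.1],"turn":[0,0,0]},{"gripper":0,"delta_pos":[-0.95,-0.66,0.1],"turn":[0,0,0]},{"gripper":0,"delta_pos":[-0.95,-0.66,0.1],"turn":[0,0,0]},{"gripper":0,"delta_pos":[-0.95,-0.66,0.1],"turn":[0,0,0]},{"gripper":0,"delta_pos":[-0.95,-0.66,0.1],"turn":[0,0,0]},{"gripper":0,"delta_pos":[-0.95,-0.66,0.1],"turn":[0,0,0]},{"gripper":0,"delta_pos":[-0.95,-0.66,0.1],"turn":[0,0,0]},{"gripper":0,"delta_pos":[-0.95,-0.66,0.1],"turn":[0,0,0]},{"gripper":0,"delta_pos":[-0.95,-0.66,0.1],"turn":[0,0,0]},{"gripper":0,"delta_pos":[-0.95,-0.66,0.1],"turn":[0,0,0]},{"gripper":0,"delta_pos":[-0.95,-0.66,0.1],"turn":[0,0,0]}]' && python3 -m creep '[{"gripper":0,"delta_pos":[-0.95,-0.66,0.1],"turn":[0,0,0]},{"gripper":0,"delta_pos":[-0.95,-0.66,0.1],"turn":[0,0,0]},{"gripper":0,"delta_pos":[-0.95,-0.66,0.1],"turn":[0,0,0]},{"gripper":0,"delta_pos":[-0.9,-0.7,0.1],"turn":[0,0,0.03]},{"gripper":0,"delta_pos":[-0.35,-0.25,0.1],"turn":[0,0,0.03]},{"gripper":0,"delta_pos":[0,0,0],"turn":[0,0,0]},{"gripper":0,"delta_pos":[0,0,0],"turn":[0,0,0]},{"gripper":0,"delta_pos":[0,0,0],"turn":[0,0,0]}]'; python3 - <<'E'
from h import *
plan([485,122,180],-0.3255)
c=bot.calibration("wrist");p,d=bot.camera("wrist");cv2.imwrite("pics/w1.png",p[:,:,::-1]);np.savez("pics/w1.npz",**c,d=d)
print(c)
E
```

```text
time_s: 1.2
tcp_pos: [389.6, 238.1, 198.0]
tcp_rot: [-0.412, -3.114, 0.0]
wrist_force: [-0.3, 1.4, 0.6]
gripper_width: 85.1
time_s: 2.0
tcp_pos: [483.9, 123.2, 183.5]
tcp_rot: [-0.502, -3.101, -0.0]
wrist_force: [-0.2, -0.1, -0.6]
gripper_width: 85.4
t 2.0 tcp [483.93731733 123.21524879 183.45559044] yaw 2.8203629132856767 q [ 0.081  0.192 -0.19   1.188  0.     0.402] w 85.37521311236095
tilt [-1.e-04  2.e-04 -1.e+00] delta [-0.046 -0.027  0.115] turn z (tool) 0.0042702596958834604 F [-0.2  -0.12 -0.59] T [0.029 0.011 0.026]
{'camera_matrix': array([[330.33174894,   0.        , 324.97997875],
       [  0.        , 330.33174894, 237.98392045],
       [  0.        ,   0.        ,   1.        ]]), 'D': array([-0.06164534,  0.        ,  0.        ,  0.        ,  0.        ]), 'R': array([[ 3.16409689e-01,  9.48622528e-01,  4.56606985e-04],
       [ 9.13205946e-01, -3.04726838e-01,  2.70548435e-01],
       [ 2.56787480e-01, -8.51871697e-02, -9.62706256e-01]]), 't': array([-270.56852314, -426.94485483,  220.36444485])}
```

View pics/w1.png

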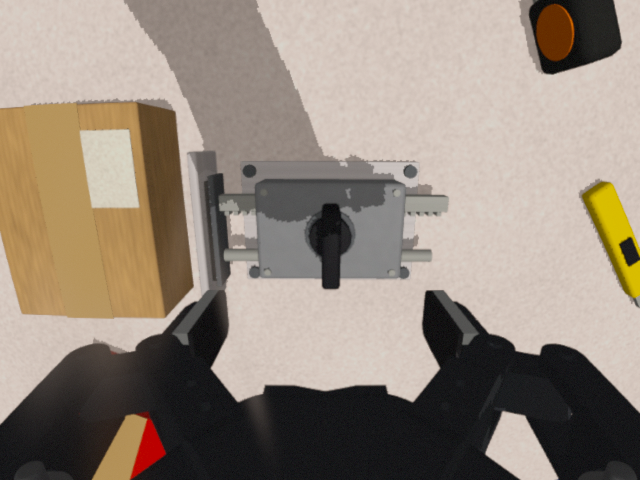

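The wrist view shows the bar upright in the image at x≈322–340, y≈205–288. It's aligned with the jaws, and the plate at x≈190–215 has a gap to the carton. I'll use depth to get the bar's top face, the plate and the carton end.

```bash
python3 - <<'E'
from h import *
f=np.load("pics/w1.npz");c={k:f[k] for k in f};d=c["d"]
v,u=np.mgrid[0:480,0:640];n=cv2.undistortPoints(np.stack([u,v],-1).reshape(-1,1,2).astype(float),c["camera_matrix"],c["D"]).reshape(480,640,2)
X=(np.dstack([n,np.ones((480,640))])*d[...,None]-c["t"])@c["R"]
Z=X[...,2];np.save("pics/X1.npy",X)
print("cam",-c["R"].T@c["t"])
k=np.zeros_like(Z,bool);k[195:300,310:352]=1
m=k&(Z>95)&(Z<108);P=X[m];print("bar",m.sum(),rect(P),P[:,2].mean())
m=np.zeros_like(k);m[170:290,240:420]=1;m&=(Z>43)&(Z<51);print("housing",rect(X[m]))
m=np.zeros_like(k);m[140:295,180:225]=1;m&=(Z>56)&(Z<66);print("plate top",m.sum(),rect(X[m]))
m=np.zeros_like(k);m[90:330,0:200]=1;m&=(Z>64)&(Z<76);print("carton",rect(X[m]))
E
```

```text
cam [418.91225145 145.33806425 327.77903533]
bar 1525 (array([489.41680908, 126.10108948]), 58.9577522277832, 13.73079776763916, np.float64(-0.324264630115285)) 102.14188929825895
housing (array([489.73117065, 126.45094299]), 130.29635620117188, 86.38331604003906, np.float64(1.2475840447843565))
plate top 1504 (array([447.49075317,  24.19758987]), 122.57585144042969, 8.97167682647705, np.float64(-0.3190897086430975))
carton (array([405.53225708, -71.90997314]), 181.63255310058594, 142.0532684326172, np.float64(-0.3358163576596127))
```

```bash
python3 - <<'E'
from h import *
plan([489.3,126.2,69],-0.3245)
E
```

```text
t 2.05 tcp [484.00596245 123.26679797 183.55361292] yaw 2.820569244535742 q [ 0.081  0.192 -0.19   1.188  0.     0.402] w 85.63669900403345
tilt [ 2.e-04  2.e-04 -1.e+00] delta [-0.136  0.148  3.818] turn z (tool) 0.0034765909459490985 F [ 0.97 -0.67  0.07] T [-0.045  0.006  0.043]
```

```bash
python3 -m creep '[{"gripper":0,"delta_pos":[-0.136,0.148,0.3],"turn":[0,0,0.003]},{"gripper":0,"delta_pos":[0,0,0.6],"turn":[0,0,0]},{"gripper":0,"delta_pos":[0,0,0.6],"turn":[0,0,0]},{"gripper":0,"delta_pos":[0,0,0.6],"turn":[0,0,0]},{"gripper":0,"delta_pos":[0,0,0.6],"turn":[0,0,0]},{"gripper":0,"delta_pos":[0,0,0.6],"turn":[0,0,0]},{"gripper":0,"delta_pos":[0,0,0.3],"turn":[0,0,0]},{"gripper":0,"delta_pos":[0,0,0.2],"turn":[0,0,0]},{"gripper":0,"delta_pos":[0,0,0],"turn":[0,0,0]},{"gripper":0,"delta_pos":[0,0,0],"turn":[0,0,0]},{"gripper":0,"delta_pos":[0,0,0],"turn":[0,0,0]}]';python3 - <<'E'
from h import *
plan([489.3,126.2,69],-0.3245)
E
python3 -m creep '[{"gripper":100,"delta_pos":[0,0,0],"turn":[0,0,0]},{"gripper":160,"delta_pos":[0,0,0],"turn":[0,0,0]},{"gripper":190,"delta_pos":[0,0,0],"turn":[0,0,0]},{"gripper":220,"delta_pos":[0,0,0],"turn":[0,0,0]},{"gripper":255,"delta_pos":[0,0,0],"turn":[0,0,0]},{"gripper":255,"delta_pos":[0,0,0],"turn":[0,0,0]},{"gripper":255,"delta_pos":[0,0,0],"turn":[0,0,0]},{"gripper":255,"delta_pos":[0,0,0],"turn":[0,0,0]},{"gripper":255,"delta_pos":[0,0,0],"turn":[0,0,0]},{"gripper":255,"delta_pos":[0,0,0],"turn":[0,0,0]}]';python3 - <<'E'
from h import *
plan([489.3,126.2,69],-0.3245)
E
```

```text
time_s: 3.15
tcp_pos: [490.4, 125.3, 70.0]
tcp_rot: [0.509, 3.099, 0.0]
wrist_force: [0.3, -0.2, -0.0]
gripper_width: 85.5
t 3.15 tcp [490.4085344  125.2671986   69.95312708] yaw 2.8158075247457197 q [ 0.084  0.288 -0.373  0.908 -0.     0.41 ] w 85.4924597912899
tilt [ 1.2e-03  1.0e-04 -1.0e+00] delta [0.045 0.018 0.032] turn z (tool) -0.001285128844073391 F [ 0.3  -0.25 -0.02] T [0.011 0.029 0.003]
time_s: 4.15
tcp_pos: [490.1, 125.4, 69.5]
tcp_rot: [0.509, 3.1, 0.001]
wrist_force: [-0.6, 4.1, 4.7]
gripper_width: 12.9
t 4.15 tcp [490.05997701 125.42315021  69.46576702] yaw 2.815994513068445 q [ 0.084  0.289 -0.374  0.907  0.     0.41 ] w 12.908573592247707
tilt [ 4.e-04  5.e-04 -1.e+00] delta [0.032 0.016 0.016] turn z (tool) -0.0010981405213481565 F [-0.63  4.13  4.69] T [0.831 0.166 0.005]
```

```bash
python3 -m creep '[{"gripper":255,"delta_pos":[0,0,0],"turn":[0,0,-0.08]},{"gripper":255,"delta_pos":[0,0,0],"turn":[0,0,-0.08]},{"gripper":255,"delta_pos":[0,0,0],"turn":[0,0,-0.08]},{"gripper":255,"delta_pos":[0,0,0],"turn":[0,0,0]}]';python3 - <<'E'
from h import *
plan([489.3,126.2,69],-0.3245)
E
python3 -m creep '[{"gripper":255,"delta_pos":[0,0,0],"turn":[0,0,-0.1]},{"gripper":255,"delta_pos":[0,0,0],"turn":[0,0,-0.1]},{"gripper":255,"delta_pos":[0,0,0],"turn":[0,0,-0.1]},{"gripper":255,"delta_pos":[0,0,0],"turn":[0,0,-0.1]},{"gripper":255,"delta_pos":[0,0,0],"turn":[0,0,-0.06]},{"gripper":255,"delta_pos":[0,0,0],"turn":[0,0,0]},{"gripper":255,"delta_pos":[0,0,0],"turn":[0,0,0]}]';python3 - <<'E'
from h import *
plan([489.3,126.2,69],-0.3245)
p,d=bot.camera("wrist");cv2.imwrite("pics/w2.png",p[:,:,::-1])
E
```

```text
time_s: 4.55
tcp_pos: [490.1, 125.4, 69.5]
tcp_rot: [0.131, 3.139, 0.001]
wrist_force: [0.0, 4.1, 4.9]
gripper_width: 12.8
t 4.55 tcp [490.07277603 125.35101509  69.45485978] yaw 3.0582182113470573 q [ 0.084  0.289 -0.374  0.907  0.     0.168] w 12.842006674055844
tilt [ 4.e-04  3.e-04 -1.e+00] delta [0.028 0.026 0.015] turn z (tool) 0.2411255577572642 F [0.01 4.08 4.92] T [ 0.623  0.109 -0.344]
time_s: 5.25
tcp_pos: [490.1, 125.2, 69.5]
tcp_rot: [-0.585, 3.086, -0.0]
wrist_force: [-0.5, 2.3, 6.0]
gripper_width: 13.5
t 5.25 tcp [490.1273746  125.20810858  69.48370893] yaw -2.7671973878314855 q [ 0.084  0.289 -0.374  0.907  0.    -0.29 ] w 13.497799558047772
tilt [ 5.e-04  0.e+00 -1.e+00] delta [0.014 0.041 0.016] turn z (tool) 0.6988952657583081 F [-0.49  2.25  5.95] T [0.583 0.147 0.062]
```

View pics/w2.png

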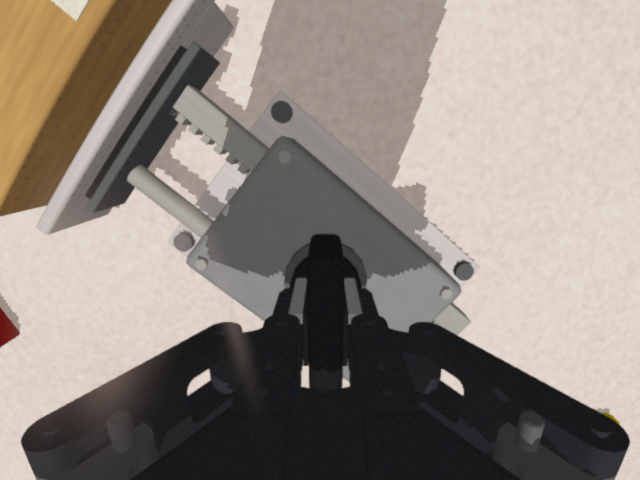

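The wrist view shows the bar aligned between the pads at about (325,290). The bars have extended and the plate is close to the carton, so the knob is loose at ≈0.7 rad. I'll turn it further and read the torque.

```bash
cat > q.py <<'E'
from bench import bot;import numpy as np
from scipy.spatial.transform import Rotation as Ro
s=bot.sense();R=Ro.from_rotvec(s["tcp_rot"]).as_matrix();y=np.arctan2(R[1,0],R[0,0])-2.816
print("t",s["time_s"],"turned",round(y%(2*np.pi),4),"T",s["torque"].round(3),"F",s["wrist_force"].round(2),"e6",s["joint_efforts"][5].round(3))
E
python3 -m creep '[{"gripper":255,"delta_pos":[0,0,0],"turn":[0,0,-0.05]},{"gripper":255,"delta_pos":[0,0,0],"turn":[0,0,-0.05]},{"gripper":255,"delta_pos":[0,0,0],"turn":[0,0,-0.05]},{"gripper":255,"delta_pos":[0,0,0],"turn":[0,0,-0.05]},{"gripper":255,"delta_pos":[0,0,0],"turn":[0,0,-0.05]},{"gripper":255,"delta_pos":[0,0,0],"turn":[0,0,-0.05]}]'>/dev/null;python3 q.py
for i in 1; do python3 -m creep '[{"gripper":255,"delta_pos":[0,0,0],"turn":[0,0,-0.02]},{"gripper":255,"delta_pos":[0,0,0],"turn":[0,0,-0.02]}]'>/dev/null;python3 q.py
python3 -m creep '[{"gripper":255,"delta_pos":[0,0,0],"turn":[0,0,-0.02]},{"gripper":255,"delta_pos":[0,0,0],"turn":[0,0,0]}]'>/dev/null;python3 q.py; done; python3 - <<'E'
from h import *
p,d=bot.camera("wrist");cv2.imwrite("pics/w3.png",p[:,:,::-1])
E
```

```text
t 5.9 turned 1.0017 T [ 0.51   0.044 -0.026] F [-0.08  2.53  5.83] e6 0.764
t 6.1 turned 1.0399 T [ 0.46  -0.019 -0.104] F [0.17 2.31 4.71] e6 0.227
t 6.3 turned 1.0598 T [0.41  0.022 0.056] F [0.12 2.59 4.92] e6 -0.184
```

View pics/w3.png

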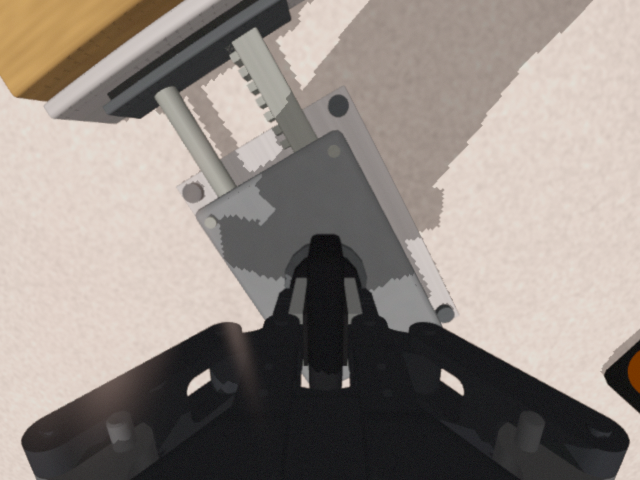

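The plate is now almost against the carton, at around (170,70) in the wrist view. I'll continue in 0.01 rad steps.

```bash

for i in 1 2 3 4 5 6; do python3 -m creep '[{"gripper":255,"delta_pos":[0,0,0],"turn":[0,0,-0.01]},{"gripper":255,"delta_pos":[0,0,0],"turn":[0,0,0]}]'>/dev/null;python3 q.py; done
```

```text
t 6.55 turned 1.0694 T [ 0.443 -0.01  -0.001] F [0.2  2.55 5.39] e6 -0.082
t 6.75 turned 1.0794 T [ 0.447 -0.001  0.051] F [-0.81  3.18  5.09] e6 -0.081
t 6.95 turned 1.0894 T [0.422 0.044 0.024] F [0.16 2.84 5.26] e6 -0.081
t 7.15 turned 1.0994 T [ 0.402  0.031 -0.   ] F [-0.47  3.03  5.37] e6 -0.081
t 7.35 turned 1.1094 T [ 0.459 -0.044  0.063] F [0.89 2.32 5.34] e6 -0.081
t 7.55 turned 1.1194 T [0.423 0.007 0.099] F [-0.17  2.09  5.2 ] e6 -0.081
```

```bash

for i in 1 2 3 4 5; do python3 -m creep '[{"gripper":255,"delta_pos":[0,0,0],"turn":[0,0,-0.01]},{"gripper":255,"delta_pos":[0,0,0],"turn":[0,0,0]}]'>/dev/null;python3 q.py; done
```

```text
t 7.75 turned 1.1294 T [0.421 0.041 0.038] F [-0.41  2.44  5.36] e6 -0.081
t 7.95 turned 1.1394 T [0.484 0.009 0.025] F [0.12 2.11 4.92] e6 -0.081
t 8.15 turned 1.1494 T [0.375 0.013 0.061] F [0.13 2.09 4.83] e6 -0.081
t 8.35 turned 1.1594 T [ 0.462 -0.021  0.04 ] F [0.46 1.34 4.53] e6 -0.081
t 8.55 turned 1.1694 T [ 0.404 -0.044  0.018] F [0.26 2.55 4.53] e6 -0.081
```

```bash

for i in 1 2 3; do python3 -m creep '[{"gripper":255,"delta_pos":[0,0,0],"turn":[0,0,-0.01]},{"gripper":255,"delta_pos":[0,0,0],"turn":[0,0,0]}]'>/dev/null;python3 q.py; done; python3 - <<'E'
from h import *
p,d=bot.camera("top");cv2.imwrite("pics/t2.png",cv2.resize(p[215:345,225:425,::-1],None,fx=4,fy=4,interpolation=cv2.INTER_CUBIC))
E
```

```text
t 8.75 turned 1.1794 T [ 0.421 -0.065  0.054] F [0.53 1.94 5.15] e6 -0.081
t 8.95 turned 1.1894 T [ 0.398 -0.03   0.031] F [-0.35  1.97  4.58] e6 -0.081
t 9.15 turned 1.1994 T [ 0.409 -0.062  0.048] F [-0.66  2.11  5.55] e6 -0.081
```

View pics/t2.png

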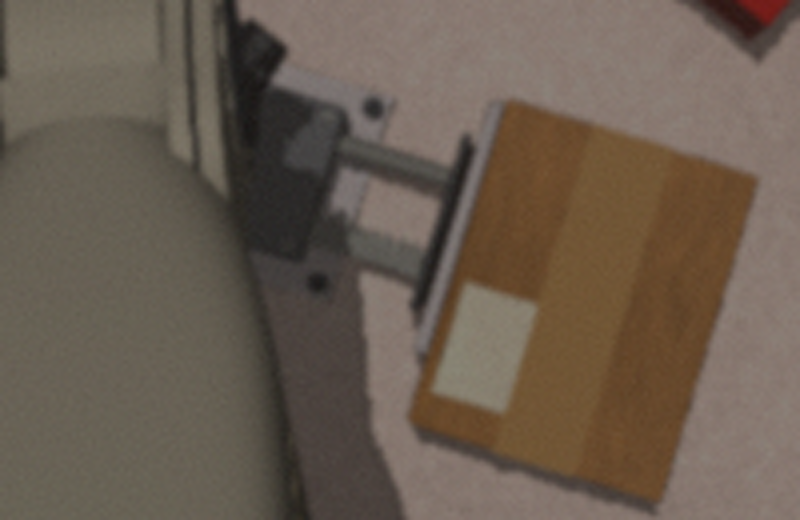

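The enlarged top view shows the plate nearly touching the carton's end at about (455,230), with the carton unmoved. I'll take single small steps from here.

```bash

for i in 1 2 3; do python3 -m creep '[{"gripper":255,"delta_pos":[0,0,0],"turn":[0,0,-0.008]},{"gripper":255,"delta_pos":[0,0,0],"turn":[0,0,0]}]'>/dev/null;python3 q.py; python3 -m creep '[{"gripper":255,"delta_pos":[0,0,0],"turn":[0,0,0]}]'>/dev/null;python3 q.py; done
```

```text
t 9.4 turned 1.2073 T [ 0.409 -0.005 -0.029] F [-0.48  2.1   5.34] e6 -0.088
t 9.5 turned 1.2072 T [ 0.428 -0.087  0.033] F [-0.92  3.16  4.91] e6 0.008
t 9.7 turned 1.2152 T [ 0.468  0.013 -0.099] F [-0.82  2.66  5.78] e6 -0.175
t 9.8 turned 1.215 T [ 0.448 -0.042 -0.071] F [-0.34  1.04  5.05] e6 -0.079
t 10.0 turned 1.223 T [ 0.438  0.    -0.228] F [0.16 1.82 5.79] e6 -0.264
t 10.1 turned 1.2228 T [ 0.436 -0.023 -0.161] F [-0.73  2.24  4.47] e6 -0.167
```

```bash
python3 -m creep '[{"gripper":255,"delta_pos":[0,0,0],"turn":[0,0,-0.003]},{"gripper":255,"delta_pos":[0,0,0],"turn":[0,0,0]}]'>/dev/null
for i in 1 2 3 4 5 6; do python3 -m creep '[{"gripper":255,"delta_pos":[0,0,0],"turn":[0,0,0]},{"gripper":255,"delta_pos":[0,0,0],"turn":[0,0,0]}]'>/dev/null;python3 q.py; done
```

```text
t 10.5 turned 1.2258 T [ 0.435 -0.043 -0.232] F [0.64 2.22 5.26] e6 -0.222
t 10.7 turned 1.2258 T [ 0.466 -0.06  -0.185] F [0.61 2.62 4.65] e6 -0.222
t 10.9 turned 1.2258 T [ 0.427  0.004 -0.203] F [-0.11  2.09  5.15] e6 -0.222
t 11.1 turned 1.2257 T [ 0.479 -0.017 -0.255] F [-0.31  2.47  4.47] e6 -0.222
t 11.3 turned 1.2257 T [ 0.477 -0.028 -0.214] F [-0.37  2.36  4.96] e6 -0.222
t 11.5 turned 1.2257 T [ 0.441 -0.008 -0.246] F [-0.13  2.69  4.75] e6 -0.222
```

```bash
python3 -m creep '[{"gripper":255,"delta_pos":[0,0,0],"turn":[0,0,-0.002]},{"gripper":255,"delta_pos":[0,0,0],"turn":[0,0,0]},{"gripper":255,"delta_pos":[0,0,0],"turn":[0,0,0]},{"gripper":255,"delta_pos":[0,0,0],"turn":[0,0,0]},{"gripper":255,"delta_pos":[0,0,0],"turn":[0,0,0]},{"gripper":255,"delta_pos":[0,0,0],"turn":[0,0,0]}]'>/dev/null;python3 q.py;  python3 -m creep '[{"gripper":255,"delta_pos":[0,0,0],"turn":[0,0,0]},{"gripper":255,"delta_pos":[0,0,0],"turn":[0,0,0]},{"gripper":255,"delta_pos":[0,0,0],"turn":[0,0,0]},{"gripper":255,"delta_pos":[0,0,0],"turn":[0,0,0]},{"gripper":255,"delta_pos":[0,0,0],"turn":[0,0,0]},{"gripper":255,"delta_pos":[0,0,0],"turn":[0,0,0]}]'>/dev/null;python3 q.py
python3 -m creep '[{"gripper":220,"delta_pos":[0,0,0],"turn":[0,0,0]},{"gripper":150,"delta_pos":[0,0,0],"turn":[0,0,0]},{"gripper":80,"delta_pos":[0,0,0],"turn":[0,0,0]},{"gripper":0,"delta_pos":[0,0,0],"turn":[0,0,0]},{"gripper":0,"delta_pos":[0,0,0],"turn":[0,0,0]},{"gripper":0,"delta_pos":[0,0,0],"turn":[0,0,0]},{"gripper":0,"delta_pos":[0,0,0],"turn":[0,0,0]},{"gripper":0,"delta_pos":[0,0,0],"turn":[0,0,0]}]'; python3 q.py
```

```text
t 12.1 turned 1.2278 T [ 0.462 -0.031 -0.265] F [0.55 1.48 4.68] e6 -0.26
t 12.7 turned 1.2277 T [ 0.453 -0.066 -0.29 ] F [-1.31  3.05  5.64] e6 -0.26
time_s: 13.5
tcp_pos: [490.0, 125.2, 69.3]
tcp_rot: [1.371, -2.827, 0.0]
wrist_force: [-0.4, 0.3, -0.4]
gripper_width: 85.7
t 13.5 turned 1.2288 T [-0.053 -0.009 -0.061] F [-0.36  0.33 -0.39] e6 0.0
```

```bash
python3 -m creep '[{"gripper":0,"delta_pos":[0,0,-0.2],"turn":[0,0,0]},{"gripper":0,"delta_pos":[0,0,-0.5],"turn":[0,0,0]},{"gripper":0,"delta_pos":[0,0,-0.8],"turn":[0,0,0]},{"gripper":0,"delta_pos":[0,0,-0.8],"turn":[0,0,0]},{"gripper":0,"delta_pos":[0,0,-0.8],"turn":[0,0,0]},{"gripper":0,"delta_pos":[0,0,-0.8],"turn":[0,0,0]},{"gripper":0,"delta_pos":[0,0,-0.6],"turn":[0,0,0]},{"gripper":0,"delta_pos":[0,0,0],"turn":[0,0,0]},{"gripper":0,"delta_pos":[0,0,0],"turn":[0,0,0]},{"gripper":0,"delta_pos":[0,0,0],"turn":[0,0,0]}]'; python3 - <<'E'
from h import *
c=bot.calibration("wrist");p,d=bot.camera("wrist");cv2.imwrite("pics/w4.png",p[:,:,::-1])
v,u=np.mgrid[0:480,0:640];n=cv2.undistortPoints(np.stack([u,v],-1).reshape(-1,1,2).astype(float),c["camera_matrix"],c["D"]).reshape(480,640,2)
X=(np.dstack([n,np.ones((480,640))])*d[...,None]-c["t"])@c["R"]
A=np.array([489.3,126.2]);e=np.array([.319,.948])
q=X[...,:2]-A;r=np.hypot(*np.moveaxis(q,-1,0));Z=X[...,2]
P=X[(r<34)&(Z>95)&(Z<108)];k=rect(P);print("bar",k,"knob angle",(k[3]+.3245)%np.pi)
s=q@e; o=q@np.array([.948,-.319])
m=(abs(o)<60)&(s<-100)&(s>-170)
print("plate top y",np.percentile(s[m&(Z>57)&(Z<63)],[1,50,99]),"carton edge y",np.percentile(s[m&(Z>67)&(Z<74)],[50,99]))
p,d=bot.camera("top");b=p[:,:,::-1].copy();H,S,V=cv2.split(cv2.cvtColor(b,cv2.COLOR_BGR2HSV));t=bot.calibration("top")
print("carton",rect(cast(t,big((S>90)&(H>8)&(H<25),(320,232,425,350)).reshape(-1,2),70)))
E
python3 q.py
```

```text
time_s: 14.5
tcp_pos: [489.5, 125.1, 203.5]
tcp_rot: [1.37, -2.826, -0.001]
wrist_force: [-0.2, -0.1, -0.0]
gripper_width: 85.2
bar (array([490.75820923, 125.66891479]), 59.405914306640625, 13.950240135192871, np.float64(0.8715118101402968)) knob angle 1.1960118101402968
plate top y [-145.4844016  -140.65622341 -136.39557477] carton edge y [-156.83741689 -144.74477847]
carton (array([404.23815918, -70.5114975 ]), 181.05873107910156, 139.25135803222656, np.float64(-0.3243190917595771))
t 14.6 turned 1.2288 T [-0.036 -0.041  0.014] F [-0.13  0.13  0.97] e6 0.0
```

View pics/w4.png

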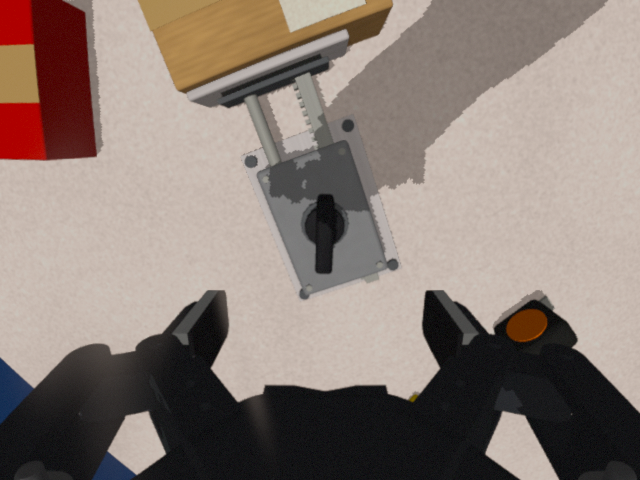

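```bash
python3 -c "
from bench import bot;print(bot.hand_in())"
```

```text
the job is handed in; nothing more can be done
None
```

I broke the knob loose, turned it in one grasp until the pusher met the carton, pressed, let go and handed in at about 14.6 s. Hand-in gave no verdict.

- **Loosening and contact:** the stiff knob had given way by about 0.7 rad. The plate met the carton at about 1.205 rad.
- **Press:** I held at 1.226–1.228 rad for over 2 s. The wrist torque was about −0.22 N m at first, then about −0.28 N m. That puts the press at roughly 7–10.5 N, then 9–12 N.
- **Knob after release:** the knob reads 1.196 rad in the camera, against 1.228 rad when I let go. It either sprang back slightly or this is measurement error.
- **Pusher against the carton:** plate and carton edge agree within about 1 mm (−145.5 and −144.7 mm along the clamp's y), so the gap looks well under the 1.6 mm limit.
- **Carton:** it shows only 0.4 mm of movement in the top view, which is within the measuring error.
- **Other items:** I never moved near the tape measure, cutter or tape roll, but I did not measure their positions again. The gripper is open about 100 mm above the knob, and wrist forces are about zero.

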